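Put the cutting ruler back in its sloping pocket at the packing station

ROBOT

A 7-joint arm with a two-finger parallel gripper is mounted at the origin on the work surface. World frame = base frame: x ahead of the robot, y to its left, z up, the work surface at z = 0. Lengths are in m, angles in rad, forces in N, time in s.
With the tool pointing down it reaches from about 0.425 to 0.975 m from the base axis. Payload 16.7 kg.
Tool frame: the origin (TCP) lies at the very end of the fingers, on their centre line; the grasp point (between the pads) lies 19 mm behind it; y points along the fingers, z is the direction in which the jaws open and shut, and the axes are right-handed (so a half turn about y gives the same grasp; the last joint's range is limited). The gripper opens to 85 mm and grips with 20 to 120 N. Pads are 22 mm wide; open, the fingers measure 114 mm over their backs; the gripper's body (76 mm by 85 mm) begins 54 mm behind the grasp point. The pads swing forward as they close: fully open they stand 13 mm farther back than shut.
Start: joints at [1.058, 0.426, 0.074, 1.606, -0.034, 1.111, -0.067], TCP at [0.24, -0.631, 0.231] pointing down, gripper open.
Joint ranges: [-2.85, 2.85], [-0.5, 2.14], [-1.23, 1.37], [0.21, 2.46], [-1.02, 4.16], [0.16, 2.05], [-2.73, 2.73]. Speed limits (rad/s): [1.89, 1.89, 2.39, 2.39, 3.01, 3.01, 3.01].

INTERFACE

Orientations are given as a unit quaternion [w, x, y, z].
In Python, from station import env, optics gives the robot as it stands.
- The arm moves only by the tool send_rows, never from a script. Its argument "plan" is one flat list of numbers, 5 for each row, row after row: the finger opening in cm, from 0 to 8.54, then the shift along the tool's x, y, z in cm, then the turn about the tool's y in degrees. A call has 1 to 10 rows; each row is the pose to reach, as a shift and turn from the pose commanded when the call began, along the tool's axes at that moment; what a row does not reach only later rows make up. A row lasts 1/10 s, in which the tool goes at most 50 mm and 8.59 degrees, less where a joint would pass 70% of its speed; a pose out of reach is approached as far as the arm can. A call with a gripper value outside its range is refused whole. The fingers move at their own pace and stop on an object; the grip force is fixed at half the most. Time passes only in rows, so rows that repeat a pose let the fingers close. It gives the time, the measured TCP pose, the force and the opening at its end, in the units of the state.
- env.read_state(): the state, without advancing time (a new reading comes with each control period).
- optics.read_camera(name): name is "scene" or "side" or "wrist"; returns (picture, depth): 420x560x3 uint8, blue, green, red; 420x560 float32, m along the optical axis (not along the pixel's ray), 0 where there is no reading.
- optics.camera_params(name): a dict with "mtx" (3x3 intrinsics, pixels), "rvec" (rotation vector, rad) and "tvec" (3), from world to camera coordinates, as OpenCV has them. Camera axes: x right, y down, z forward; pixel columns grow to the right and rows downward; lengths in m; the calibration is good to about 2 mm. A picture is of the moment at which its call begins: read the wrist's pose just before it. camera_params takes no time and is no camera call; for the wrist camera it gives the pose at the moment of the call.
- env.close_job(): hands the job in, once; it reports no verdict.
The state is a dict: "time_s": time; "q": joint angles; "dq": joint speeds; "joint_efforts": joint torques, N m; "eef_pos": TCP position; "tool_rot": TCP orientation; "wrist_force": force on the tool from outside, world axes, zero at the start; "wrist_torque": the same for the moment, N m; "width": finger opening in m.
Only numpy, scipy, OpenCV 4.12 (cv2) and the standard library are available. Lean on these libraries where they do the work, as an engineer would, in place of code of your own. Each camera call takes 0.05 s, during which the arm holds its last target. There are 200 camera calls.

TASK

Slide the thin ruler flat along the blue stand until about a quarter of it, its orange end, hangs out past the stand's far edge (the one with the yellow strip), take hold of it by that overhanging end and lift it off. Put it back in its sloping pocket: orange end up, graduations facing up, bare end pushed under the orange cover all the way down to the bottom stop, then let go. Do not drop the ruler, and leave the other things on the bench where they are.

Things in the scene. Friction and masses are not known exactly. Their poses are not given: they have to be found in the camera images.
- ruler_center (a point): Centre (half-way through the thickness) of the loose ruler: a flat rigid aluminium plate 180 x 50 x 3 mm, about 85 g, graduations on its upper face, its last 40 mm orange. x runs along it towards the orange end, y across it, z out of the graduated face. It starts flat on the blue stand, orange end towards the far edge. Too thin to be gripped while it lies flat.
- ruler_orange_end (a point): Middle of the ruler's orange end edge, 90 mm along x from the ruler's centre, half-way through the thickness; same axes.
- stand: Blue fixed stand, a block 260 mm (x) x 300 mm (y) x 80 mm high with a smooth flat top on which the ruler slides easily (friction about 0.3). Origin: centre of its underside, on the bench. Its far edge (yellow strip below it) is 130 mm from the origin along its +x. It may stand left or right of the holder.
- holder: Fixed dark steel foot of the ruler holder, 160 x 120 mm plate with two posts that carry the sloping pocket. Origin: on the bench.
- pocket: Sloping ruler pocket on the holder: a grey back board rising away from the robot at 35 degrees to the horizontal, 80 mm wide, 123 mm long. Origin: on the board's upper face, mid-width, at the inner face of the bottom stop, 70 mm above the bench. x points up the slope, y across, z out of the board's face. The stop at x = 0 is 24 mm high. Above x = 60 mm the board is open.
- pocket_mouth (a point): Middle of the pocket's mouth, 60 mm up the slope from the stop; axes as the pocket's. Below it the board is closed in by side walls 68 mm apart inside and an orange cover whose inner face is 20 mm above the board (24 mm outside). A short flared lip leads on from the cover to x = 73 mm, its end about 31 mm above the board.
- pocket_home (a point): Where the ruler's centre is when it is home: 90 mm up the slope from the stop, 1.5 mm above the board; axes as the pocket's. A ruler that is home has its bare end against the stop and its orange end sticking out 57 mm past the top of the board.
- tape_roll: roll of amber packing tape standing on its flat side on the blue stand (60 mm across, 45 mm high; origin: centre of underside). A bystander.
- carton: open cardboard box, 120 x 180 x 130 mm high, behind the work area. A bystander; origin: centre of underside.
- scanner: orange and black hand scanner lying flat, about 190 mm long, 50 mm high. A bystander; origin: centre of underside.
- tape_gun: green tape dispenser with black handle, about 215 mm long, 100 mm high. A bystander; origin: underside.
- spray: white and green bottle, 60 mm across, 170 mm high. A bystander; origin: centre of underside.
- cutter: yellow box cutter lying flat, 160 x 24 x 15 mm. A bystander; origin: underside.
- label_roll: white label roll on its flat side, 90 mm across, 60 mm high. A bystander; origin: centre of underside.
There are look-alikes about, which are no part of the job. There is more than one size of the part that bears ruler_center; the job needs the smallest.

How it is judged:
By the outcome, as a careful person would: the job done as asked, in the order asked, and still so for the second after the job is handed in, with the robot touching nothing.
It also fails if it takes over 59 s, if anything falls off the work surface, if the arm or the gripper's body presses on something with over 40 N, if the wrist force passes 120 N, or if a joint passes its speed limit or range.

## Working session

There is one attempt and no reset: what is moved stays moved. The work goes in short steps, Python scripts to look and compute and a tool call to move; the robot and the scene stay as the last step left them, time stands still between calls to the robot, and variables do not carry over. Pictures are saved under pics/ and viewed, about 8 in all and at most 12, crops included, and the job is handed in when it is done.

Besides the shell and the picture viewer there is one more tool, called after ">>>" as name(argument=value, ...), one argument or row to a line, values as JSON. send_rows: Moves the arm, as the interface text tells. Its arguments: {"type":"object","properties":{"plan":{"type":"array","items":{"type":"number"}}},"required":["plan"]}

```bash
mkdir -p pics; ls; python3 - <<'E'
from station import env, optics
import cv2, numpy as np
s=env.read_state(); print({k:np.round(v,3).tolist() for k,v in s.items()})
ims=[]
for n in ["scene","side"]:
    p,d=optics.read_camera(n); np.savez(f"pics/{n}0.npz",p=p,d=d,**optics.camera_params(n)); cv2.imwrite(f"pics/{n}0.png",p)
    print(n,{k:np.round(v,3).tolist() for k,v in optics.camera_params(n).items()})
E
```

```text
pics
{'time_s': 0.0, 'q': [1.058, 0.427, 0.074, 1.607, -0.034, 1.111, -0.067], 'dq': [0.002, -0.001, 0.002, -0.001, -0.0, 0.0, -0.0], 'joint_efforts': [-0.0, -94.984, 3.761, -46.353, 0.019, 0.01, -0.0], 'eef_pos': [0.239, -0.631, 0.231], 'tool_rot': [0.127, -0.128, 0.696, -0.695], 'wrist_force': [0.233, 0.156, -0.162], 'wrist_torque': [-0.042, -0.012, -0.021], 'width': 0.085}
scene {'mtx': [[535.772, 0.0, 283.222], [0.0, 535.772, 214.697], [0.0, 0.0, 1.0]], 'rvec': [1.874, 1.113, -0.621], 'tvec': [-0.251, -0.129, 2.047]}
side {'mtx': [[458.513, 0.0, 279.241], [0.0, 458.513, 208.078], [0.0, 0.0, 1.0]], 'rvec': [0.495, -2.63, 1.273], 'tvec': [0.454, 0.179, 1.163]}
```

View pics/scene0.png

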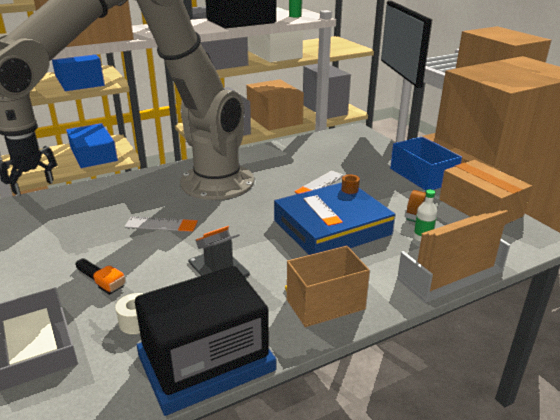

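View pics/side0.png

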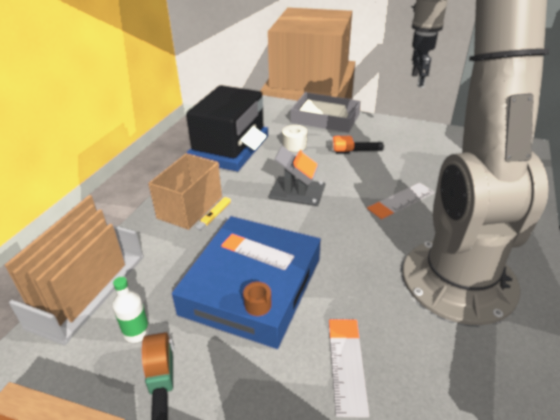

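Scene picture: the ruler lies on the blue stand at about (322,208) with its orange end at (333,219), the far edge with the yellow strip is near (345,237), the tape roll is at (350,184) and the pocket at (218,245). Side picture: the ruler is at (258,252), the pocket at (298,170), and the two larger look-alikes lie on the bench.

```bash
cat > h.py <<'E'
import numpy as np, cv2
from scipy.spatial.transform import Rotation as R
def cloud(d,c):
    v,u=np.mgrid[:d.shape[0],:d.shape[1]]; K=c['mtx']
    P=np.stack([(u-K[0,2])/K[0,0]*d,(v-K[1,2])/K[1,1]*d,d],-1)
    Rm=cv2.Rodrigues(np.array(c['rvec'],float))[0]
    W=(P-np.ravel(c['tvec']))@Rm; W[d<=0]=np.nan; return W
def masks(p):
    h=cv2.cvtColor(p,cv2.COLOR_BGR2HSV).astype(int); H,S,V=h[...,0],h[...,1],h[...,2]
    return dict(blue=(H>100)&(H<125)&(S>120),orange=(H>3)&(H<17)&(S>150)&(V>110),white=(S<50)&(V>150),yellow=(H>18)&(H<33)&(S>130))
def rect(W,m):
    q=W[m][:,:2].astype(np.float32); (c,wh,a)=cv2.minAreaRect(q); return np.round(c,4),np.round(wh,4),round(a,2)
def tq(rot): return R.from_quat(np.array(rot)[[1,2,3,0]])
E
python3 - <<'E'
from h import *
def big(m):
    n,l,s,_=cv2.connectedComponentsWithStats(m.astype(np.uint8)); return l==1+s[1:,4].argmax()
for n in ["scene","side"]:
    D=np.load(f"pics/{n}0.npz"); W=cloud(D['d'],D); M=masks(D['p']); z=W[...,2]
    top=big(M['blue']&(abs(z-.08)<.008)&(W[...,0]>.2)&(W[...,0]<1.1)); print(n,'stand',rect(W,top),np.nanmedian(z[top]))
    hull=cv2.fillConvexPoly(np.zeros(top.shape,np.uint8),cv2.convexHull(np.argwhere(top)[:,::-1].astype(np.int32)),1)>0
    for k in('white','orange'):
        m=big(M[k]&hull&(abs(z-.083)<.008)); print(k,m.sum(),rect(W,m),np.nanmedian(W[m],0).round(4))
    m=big((M['white']|M['orange'])&hull&(abs(z-.083)<.008));print('ruler',rect(W,m))
    u0,v0,u1,v1=(185,220,250,280) if n=='scene' else (265,140,330,205)
    m=np.zeros(z.shape,bool); m[v0:v1,u0:u1]=1
    for k,mm in dict(orange=m&M['orange'],raised=m&(z>.03)&(z<.25)).items():
        q=W[mm]; print('pocket',k,len(q),np.nanpercentile(q,[2,50,98],axis=0).round(3).tolist())
    b=m&(z>.004)&(z<.02);print('foot',rect(W,b))
    cv2.imwrite(f'pics/{n}_crop.png',cv2.resize(D['p'][v0:v1,u0:u1],None,fx=6,fy=6,interpolation=cv2.INTER_CUBIC))
a,b=[cv2.imread(f'pics/{n}_crop.png')[:360,:390] for n in('scene','side')]
cv2.imwrite('pics/crops.png',np.hstack([a,b]))
E
```

```text
scene stand (array([0.482 , 0.2061]), array([0.2658, 0.305 ]), 0.42) 0.07888096945348361
white 350 (array([0.4607, 0.1636]), array([0.0515, 0.1444]), 83.83) [0.4653 0.162  0.0822]
orange 23 (array([0.5636, 0.1397]), array([0.0507, 0.0255]), 42.27) [0.5682 0.1323 0.0815]
ruler (array([0.4831, 0.161 ]), array([0.0523, 0.1889]), 84.65)
pocket orange 218 [[0.221, -0.254, -0.001], [0.279, -0.208, 0.007], [0.52, -0.177, 0.137]]
pocket raised 1533 [[0.464, -0.35, 0.034], [0.547, -0.235, 0.104], [0.804, -0.177, 0.191]]
foot (array([ 0.4097, -0.1727]), array([0.1991, 0.3294]), 69.99)
side stand (array([0.4788, 0.2123]), array([0.2994, 0.2614]), 89.84) 0.07777293882259899
white 888 (array([0.4661, 0.1638]), array([0.0614, 0.1497]), 83.21) [0.4601 0.1674 0.0807]
orange 153 (array([0.5537, 0.1569]), array([0.0458, 0.0341]), 82.03) [0.5544 0.1582 0.0806]
ruler (array([0.4661, 0.1638]), array([0.0614, 0.1497]), 83.21)
pocket orange 95 [[0.459, -0.245, 0.09], [0.506, -0.188, 0.122], [0.516, -0.17, 0.134]]
pocket raised 1163 [[0.455, -0.447, 0.032], [0.51, -0.19, 0.102], [0.615, -0.166, 0.136]]
foot (array([ 0.5346, -0.3135]), array([0.1698, 0.3547]), 13.39)
```

View pics/crops.png

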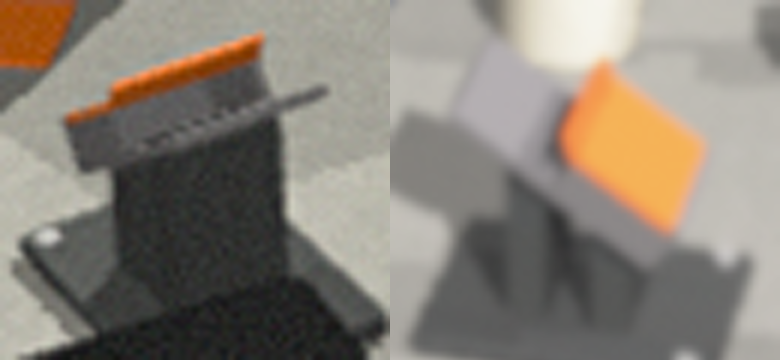

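The three wide views agree. The stand is at about (0.48, 0.21) with its far edge near x 0.61. The ruler centre is near (0.483, 0.162) with a yaw of roughly -6°. In the crops, the pocket's orange cover is on the robot side and the board rises away over a wide post. Next I look at the pocket with the wrist camera.

```bash
cat >> h.py <<'E'
def goto(s,p,zyaw=None):
    """print shift (cm, tool axes) and turn (deg) from the measured pose to TCP p with jaw axis at world yaw zyaw deg"""
    r=tq(s['tool_rot']); d=r.inv().apply(np.array(p)-s['eef_pos'])*100
    z=r.apply([0,0,1]); cur=np.degrees(np.arctan2(z[1],z[0])); t=0 if zyaw is None else -((zyaw-cur+90)%180-90)
    print('at',np.round(s['eef_pos'],4),'jaw yaw',round(cur,1),'F',np.round(s['wrist_force'],1),'w',round(s['width'],4),'t',round(s['time_s'],2),'-> shift',d.round(2),'turn',round(t,1))
E
python3 - <<'E'
from h import *
from station import env
s=env.read_state(); goto(s,[.47,-.2,.42],-90)
# height map of surroundings (max z) from both views, 4cm grid
A=np.vstack([cloud(D['d'],D).reshape(-1,3) for D in (np.load('pics/scene0.npz'),np.load('pics/side0.npz'))])
xs=np.arange(.3,1.0,.04); ys=np.arange(.48,-.5,-.04)
print('cm; cols x',xs.round(2))
for y in ys:
    print('%5.2f'%y,' '.join('%3d'%(100*np.percentile(q,95)) if len(q)>2 else '  .' for x in xs for q in [A[(abs(A[:,0]-x)<.02)&(abs(A[:,1]-y)<.02),2]]))
E
```

```text
at [ 0.2394 -0.6307  0.2307] jaw yaw -69.2 F [-0.   0.3  0.5] w 0.0856 t 0.1 -> shift [-36.84 -18.9  -32.11] turn 20.8
cm; cols x [0.3  0.34 0.38 0.42 0.46 0.5  0.54 0.58 0.62 0.66 0.7  0.74 0.78 0.82
 0.86 0.9  0.94 0.98]
 0.48   0   0   0   0   0   0   9   9   0   9   0   0   0  15  18  19   0   .
 0.44   0   0   0   0   0   0   3   7   8  16  15   0   0  15  18  19   0   .
 0.40   0   0   0   0   0   0   0   0   0  13  11   0   0  15  18  19   0   .
 0.36   0   7  11  12   7   7   7   7   7   0   0   0   1  15  18  19   0   .
 0.32   0   7  12  12  10   8   8   8   7   0   0   0   0  15  18  19   0   .
 0.28   0   7   8  12   8   8   8   8   7   0   0   0   0  15  18  19   0   .
 0.24   0   7   8   8   8   8   8   8   7   0   0   0   7   9  16  19   4   .
 0.20   0   7   8   8   8   8   8   8   7   0   0   0   0   8   8   8   0   .
 0.16   0   7   8   8   8   8   8   8   7   0   0   0   0   0   0   0   0   .
 0.12   0   7   8   8   8   8   8   8   7   0   0   0   0   0   0   0   0   .
 0.08   0   7   8   8   8   8   8   8   8   0   0  12  12  12  12   0   0   .
 0.04   0   4   7  
[... 372 characters left out ...]
0.16   0   0   0   1   9  12  12  13   0   0   0   0   0   0   0   0   0   .
-0.20   0   0   0   1   9  13  12  13   0   0   0   0   0   0   0   0   0   .
-0.24   0   0   0   0   9  13  12  13   0   0   0  16  17  18  18  17   9   .
-0.28   0   0   0   0   1   1   1   0   0   0   0  18  19  19  19  19  18   .
-0.32   0   0   0   0   0   0   0   0   0   0   7  18  19  19  19  19  18   .
-0.36   0   0   0   0   0   0   .   .   0   0   7  18  19  19  19  19  18   .
-0.40   0   0   0   0   0   0   0   .   .   0   7  18  19  19  19  19  18   .
-0.44   0   0   0   0   0   0   0   5   5   5   0  18  19  19  19  19  18   .
-0.48   0   0   0   4   4   4   0   6   6   6   0  18  19  19  19  19  18   .
```

>>> send_rows(
  plan=[0, 0, -6, 0, 0, 0, -5, -12, -4, 5, 0, -10, -17, -9, 10, 0, -15, -19, -13, 15, 0, -19, -19, -17, 20.8, 0, -23, -19, -20, 20.8, 0, -27, -19, -24, 20.8, 0, -31, -19, -27, 20.8, 0, -35, -19, -30, 20.8, 0, -36.8, -19, -32, 20.8],
)

```text
time_s: 1.1
eef_pos: [0.4345, -0.2667, 0.4179]
tool_rot: [0.0, -0.0, -0.707, 0.707]
wrist_force: [1.1, -0.3, -0.7]
width: 0.0001
```

```bash
python3 - <<'E'
from h import *
from station import env,optics
s=env.read_state(); goto(s,[.47,-.2,.42],-90)
c=optics.camera_params('wrist'); p,d=optics.read_camera('wrist'); np.savez('pics/w1.npz',p=p,d=d,**c); cv2.imwrite('pics/w1.png',p)
W=cloud(d,c); z=W[...,2]; M=masks(p)
m=M['orange']&(z>.05); print('orange',m.sum(),np.nanpercentile(W[m],[1,50,99],axis=0).round(4).tolist())
print(-(cv2.Rodrigues(c['rvec'])[0].T@c['tvec']).ravel().round(3), cv2.Rodrigues(c['rvec'])[0][2].round(2))
E
```

```text
at [ 0.4345 -0.2667  0.4179] jaw yaw -90.0 F [ 1.1 -0.3 -0.7] w 0.0001 t 1.1 -> shift [-3.54 -0.21 -6.68] turn -0.0
orange 1181 [[0.4215, -0.5299, 0.05], [0.4742, -0.2528, 0.0913], [0.521, -0.1729, 0.1961]]
[ 0.505 -0.266  0.561] [-0.28 -0.   -0.96]
```

View pics/w1.png

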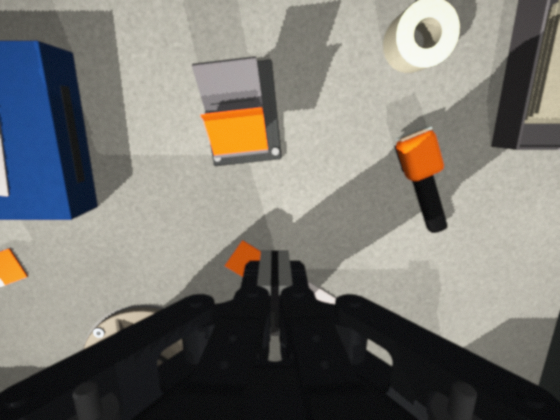

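The wrist picture shows the pocket from above. The board is at about (228,80), the orange cover at (236,132) and the foot's corners near (217,160) and (277,152). Its yaw is a few degrees. Now I fit the board plane.

```bash
python3 - <<'E'
from h import *
D=np.load('pics/w1.npz'); p,d=D['p'],D['d']; W=cloud(d,D); M=masks(p)
def plane(q):
    for _ in range(4):
        c=np.median(q,0); A=np.c_[q[:,:2],np.ones(len(q))]; k=np.linalg.lstsq(A,q[:,2],rcond=None)[0]; q=q[abs(A@k-q[:,2])<.004]
    return k,q
sub=np.zeros(d.shape,bool); sub[55:170,185:275]=1
z=W[...,2]
b=sub&~M['orange']&(z>.10)&(W[...,0]>.5); b[:, :]&=np.isfinite(z)
k,q=plane(W[b]); n=np.array([-k[0],-k[1],1]); print('board slope',np.degrees(np.arctan(np.hypot(k[0],k[1]))),'up yaw',np.degrees(np.arctan2(k[1],k[0])),'z at .53,-.2',k@[.53,-.2,1]); print(np.percentile(q,[1,50,99],axis=0).round(4))
o=sub&M['orange']&(z>.05)
k2,q2=plane(W[o]); print('cover slope',np.degrees(np.arctan(np.hypot(k2[0],k2[1]))),'yaw',np.degrees(np.arctan2(k2[1],k2[0]))); print(np.percentile(q2,[1,50,99],axis=0).round(4))
yaw=np.arctan2(k[1],k[0]); ex=np.array([np.cos(yaw),np.sin(yaw)]); ey=np.array([-ex[1],ex[0]])
for nm,Q in(('board',q),('cover',q2)): print(nm,'along',np.percentile(Q[:,:2]@ex,[1,99]).round(4),'across',np.percentile(Q[:,:2]@ey,[1,99]).round(4))
# gray-image edges: min area rect of board in xy
print(cv2.minAreaRect(q[:,:2].astype(np.float32)),cv2.minAreaRect(q2[:,:2].astype(np.float32)))
f=sub&(z>.004)&(z<.03); print('foot',np.percentile(W[f],[1,99],axis=0).round(3))
E
```

```text
board slope 32.29407168219362 up yaw 5.762979051337523 z at .53,-.2 0.11219585841583932
[[ 0.5369 -0.2449  0.117 ]
 [ 0.5562 -0.2062  0.1284]
 [ 0.5779 -0.1668  0.1392]]
cover slope 36.578835090998886 yaw 6.5474926400457845
[[ 0.4568 -0.2553  0.0896]
 [ 0.5089 -0.2128  0.1247]
 [ 0.5151 -0.1724  0.1345]]
board along [0.5147 0.5525] across [-0.2999 -0.2214]
cover along [0.4363 0.4916] across [-0.3011 -0.2215]
((0.5561572909355164, -0.20588870346546173), (0.041887976229190826, 0.08056608587503433), 7.578463554382324) ((0.4887009263038635, -0.2132577747106552), (0.05711393058300018, 0.07980982959270477), 6.164638519287109)
foot [[ 0.431 -0.266  0.009]
 [ 0.596 -0.159  0.016]]
```

>>> send_rows(
  plan=[0, -1, 0, -5, 0, 0, -2, 0, -10, 0, 0, -4, 0, -15, 0, 0, -6, 1, -20, 0, 0, -8, 2, -25, 0, 0, -10, 3, -30, 0, 0, -11.5, 4, -35, 0, 0, -11.5, 4, -40, 0, 0, -11.5, 4, -42.5, 0, 0, -11.5, 4, -42.5, 0],
)

```text
time_s: 2.15
eef_pos: [0.5478, 0.1631, 0.3769]
tool_rot: [0.002, -0.003, 0.708, -0.706]
wrist_force: [-0.1, -0.8, -0.0]
width: 0.0002
```

```bash
cat > look.py <<'E'
import sys
from h import *
from station import env,optics
n=sys.argv[1]; s=env.read_state(); goto(s,[.45,.165,.12],-90)
c=optics.camera_params('wrist'); p,d=optics.read_camera('wrist'); np.savez(f'pics/{n}.npz',p=p,d=d,**c); cv2.imwrite(f'pics/{n}.png',p)
W=cloud(d,c); z=W[...,2]; M=masks(p)
on=(abs(z-.083)<.009)&(W[...,1]>.07)&(W[...,1]<.24)&(W[...,0]>.35)&(W[...,0]<.75)
bl=M['blue']&(abs(z-.08)<.009)&(W[...,1]>.05)&(W[...,1]<.25); print('stand x max',np.nanpercentile(W[bl][:,0],[1,99,99.8]),'z',np.nanmedian(z[bl]))
o=on&M['orange']; r=on&~M['blue']&(M['white']|M['orange'])
r=cv2.morphologyEx(r.astype(np.uint8),cv2.MORPH_CLOSE,np.ones((7,7))); n_,l,st,_=cv2.connectedComponentsWithStats(r); r=(l==1+st[1:,4].argmax())&np.isfinite(z)
print('ruler',rect(W,r),'z',np.nanmedian(z[r])); print('orange',rect(W,o),np.nanmedian(W[o],0))
E
python3 look.py w2
```

```text
at [0.5478 0.1631 0.3769] jaw yaw -89.5 F [-0.1 -0.8 -0. ] w 0.0002 t 2.15 -> shift [ 9.74 25.71 -0.21] turn 0.5
stand x max [0.35994921 0.60844597 0.60961794] z 0.08026117583967755
ruler (array([0.4933, 0.1633]), array([0.052 , 0.1621]), 84.07) z 0.08322364065958263
orange (array([0.6454, 0.1288]), array([0.0546, 0.2309]), 73.01) [0.57177541 0.13431079 0.08330201]
```

View pics/w2.png

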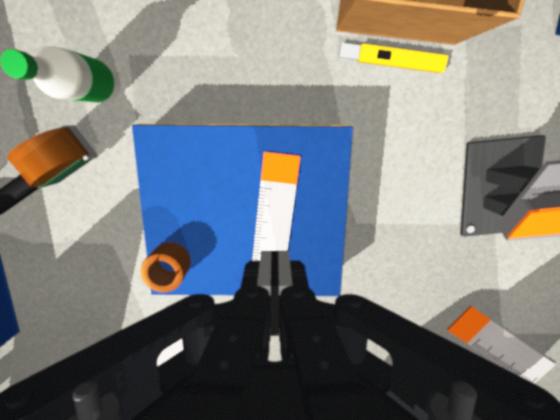

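The ruler runs from the orange end at about (282,155) and disappears under the gripper, pointing at the far edge. The yellow strip is at row 125, the tape roll at (165,268) and the cutter at (395,57), both clear of the path. Yaw is -6° and the overhang needs about 82 mm of slide. I press just behind the centre with closed fingers.

>>> send_rows(
  plan=[0, 2, 4, 0, 2, 0, 4, 8, 0, 4, 0, 6, 12, 0, 6.4, 0, 8, 16, 0, 6.4, 0, 9.25, 20, -0.4, 6.4, 0, 9.25, 24, -0.4, 6.4, 0, 9.25, 27, -0.4, 6.4, 0, 9.25, 28.5, -0.4, 6.4, 0, 9.25, 28.5, -0.4, 6.4, 0, 9.25, 28.5, -0.4, 6.4],
)

```text
time_s: 3.2
eef_pos: [0.4569, 0.1598, 0.0931]
tool_rot: [0.04, -0.04, -0.706, 0.706]
wrist_force: [1.3, 0.2, 0.1]
width: -0.0001
```

>>> send_rows(
  plan=[0, 0, 0.3, -0.7, 0, 0, 0, 0.6, -0.7, 0, 0, 0, 0.9, -0.7, 0, 0, 0, 0.9, -0.7, 0],
)

```text
time_s: 3.6
eef_pos: [0.4573, 0.1672, 0.0836]
tool_rot: [0.04, -0.04, -0.706, 0.706]
wrist_force: [0.6, 0.7, 0.0]
width: -0.0001
```

>>> send_rows(
  plan=[0, 0, 0.1, 0, 0, 0, 0, 0.1, 0, 0],
)

```text
time_s: 3.8
eef_pos: [0.4575, 0.1672, 0.0831]
tool_rot: [0.04, -0.04, -0.706, 0.706]
wrist_force: [-2.5, -0.7, 8.0]
width: -0.0001
```

>>> send_rows(
  plan=[0, -0.3, 0.03, 0, 0, 0, -0.9, 0.03, 0, 0, 0, -1.6, 0.03, 0, 0, 0, -2.3, 0.03, 0, 0, 0, -3, 0.03, 0, 0, 0, -3.5, 0.03, 0, 0, 0, -4, 0.03, 0, 0, 0, -4, 0.03, 0, 0],
)

```text
time_s: 4.6
eef_pos: [0.4983, 0.163, 0.0831]
tool_rot: [-0.039, 0.04, 0.706, -0.706]
wrist_force: [1.9, -1.2, 6.7]
width: 0.0002
```

```bash
python3 look.py w3
```

```text
at [0.4983 0.163  0.0831] jaw yaw -96.4 F [ 1.9 -1.2  6.7] w 0.0002 t 4.6 -> shift [ 4.82 -3.7   0.34] turn -6.4
stand x max [0.4497451  0.60871546 0.61001496] z 0.08034241443414009
ruler (array([0.5461, 0.1581]), array([0.0519, 0.136 ]), 83.74) z 0.08334471864295624
orange (array([0.5942, 0.1527]), array([0.0516, 0.0391]), 83.46) [0.58067129 0.13704435 0.08348685]
```

It slides along as planned: the orange end is at x 0.614. 42 mm more.

>>> send_rows(
  plan=[0, -0.3, 0, 0, 0, 0, -0.9, 0, 0, 0, 0, -1.6, 0, 0, 0, 0, -2.3, 0, 0, 0, 0, -3, 0, 0, 0, 0, -3.7, 0, 0, 0, 0, -4.25, 0, 0, 0, 0, -4.25, 0, 0, 0, 0, -4.25, -0.5, 0, 0, 0, -4.25, -3, 0, 0],
)

```text
time_s: 5.65
eef_pos: [0.5379, 0.1574, 0.1109]
tool_rot: [0.041, -0.038, -0.706, 0.706]
wrist_force: [0.7, 0.7, -0.1]
width: 0.0
```

>>> send_rows(
  plan=[0, 0, -4, 0, 0, 0, 0, -8, 0, 0, 0, 0, -12, 0, 0, 0, -2, -15, 0, 0, 0, -4, -16, 0, 0, 0, -4, -16, 0, 0],
)

```text
time_s: 6.25
eef_pos: [0.5813, 0.153, 0.2743]
tool_rot: [-0.039, 0.041, 0.706, -0.706]
wrist_force: [0.1, -0.1, 0.5]
width: -0.0001
```

```bash
sed -i 's/abs(z-.083)<.009)&(W\[...,1\]>.07/abs(z-.083)<.009)\&(W[...,1]>.07/' look.py; python3 look.py w4
```

```text
at [0.5813 0.153  0.2743] jaw yaw -96.5 F [ 0.1 -0.1  0.5] w -0.0001 t 6.25 -> shift [13.23 15.39  0.31] turn -6.5
stand x max [0.37827589 0.60928959 0.61030685] z 0.08026674493568554
ruler (array([0.5765, 0.1542]), array([0.0519, 0.1596]), 83.5) z 0.08327502920128357
orange (array([0.686 , 0.1266]), array([0.0584, 0.1581]), 66.74) [0.65594802 0.12382972 0.08347042]
```

View pics/w4.png

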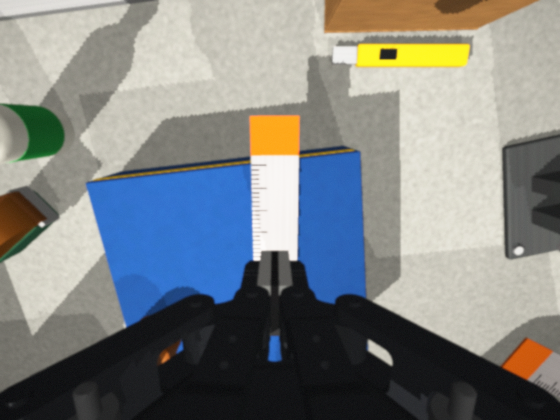

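The ruler's orange end overhangs the yellow strip: end at row 115, strip at row about 158. That is about 45 mm and square to the jaws. Next I straddle its width there and grip.

>>> send_rows(
  plan=[8.5, -3, 0, 0, 0, 8.5, -5.7, 0, 0, 0, 8.5, -5.7, 0, 0, 0, 8.5, -5.7, 4, 0, 0, 8.5, -5.7, 8, 0, 0, 8.5, -5.7, 12, 0, 0, 8.5, -5.7, 16, 0, 0, 8.5, -5.7, 19, 0, 0, 8.5, -5.7, 21.5, 0, 0, 8.5, -5.7, 21.5, 0, 0],
)

```text
time_s: 7.3
eef_pos: [0.6323, 0.1468, 0.0537]
tool_rot: [0.042, -0.037, -0.705, 0.707]
wrist_force: [-0.6, -0.1, 0.7]
width: 0.0848
```

>>> send_rows(
  plan=[6.5, 0, 0, 0, 0, 6.5, 0, 0, 0, 0, 6.5, 0, 0, 0, 0],
)

```text
time_s: 7.6
eef_pos: [0.6364, 0.1474, 0.059]
tool_rot: [-0.039, 0.04, 0.706, -0.706]
wrist_force: [-0.6, -0.6, 0.8]
width: 0.0651
```

```bash
python3 look.py w5
```

```text
at [0.6364 0.1474 0.059 ] jaw yaw -96.4 F [-0.6 -0.6  0.8] w 0.0651 t 7.6 -> shift [18.71 -6.13  0.33] turn -6.4
stand x max [0.55577946 0.61203151 0.63838186] z 0.08024135643197364
ruler (array([0.6291, 0.1486]), array([0.0549, 0.056 ]), 83.8) z 0.08330862851438917
orange (array([0.6349, 0.1473]), array([0.0523, 0.0441]), 83.8) [0.65296835 0.16065472 0.0833421 ]
```

View pics/w5.png

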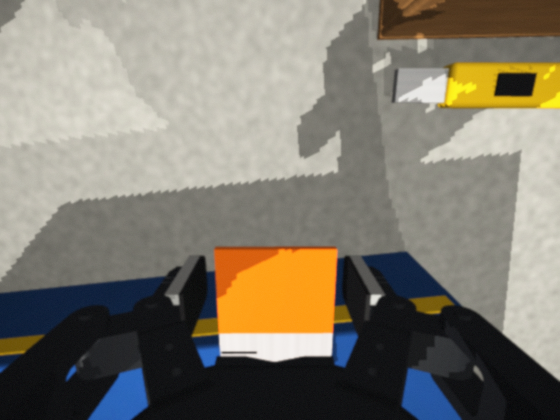

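The fingers straddle the orange end evenly, with gaps at columns 207 and 345 either side of the ruler at 216–336. Close.

>>> send_rows(
  plan=[5.2, 0, 0, 0, 0, 4.8, 0, 0, 0, 0, 4.6, 0, 0, 0, 0, 4.5, 0, 0, 0, 0, 4.5, 0, 0, 0, 0],
)

```text
time_s: 8.15
eef_pos: [0.6361, 0.1472, 0.0579]
tool_rot: [-0.039, 0.04, 0.706, -0.706]
wrist_force: [-0.5, -0.2, 5.5]
width: 0.048
```

>>> send_rows(
  plan=[4.5, 0, -0.5, 0, 0, 4.5, 0, -1, 0, 0, 4.5, 0, -2, 0, 0, 4.5, 0, -3, 0, 0, 4.5, 0, -3, 0, 0],
)

```text
time_s: 8.65
eef_pos: [0.6367, 0.1475, 0.0894]
tool_rot: [-0.039, 0.04, 0.706, -0.706]
wrist_force: [-0.5, -0.2, -0.3]
width: 0.0479
```

```bash
cat > tilt.py <<'E'
import sys
from h import *
from station import env,optics
n=sys.argv[1]; s=env.read_state(); goto(s,s['eef_pos'],-83.5); out=[]
r=tq(s['tool_rot']); T=np.array(s['eef_pos'])
for cam in('wrist','side','scene'):
    c=optics.camera_params(cam); p,d=optics.read_camera(cam); np.savez(f'pics/{n}_{cam}.npz',p=p,d=d,**c); cv2.imwrite(f'pics/{n}_{cam}.png',p)
    W=cloud(d,c); M=masks(p); L=r.inv().apply((W-T).reshape(-1,3)).reshape(W.shape)   # tool frame
    box=(abs(L[...,2])<.024)&(L[...,0]>-.03)&(L[...,0]<.17)&(L[...,1]>-.075)&(L[...,1]<.12)&(M['white']|M['orange'])
    q=L[box]
    if len(q)>30:
        k=np.polyfit(q[:,0],q[:,1],1); g=abs(np.polyval(k,q[:,0])-q[:,1])<.01; k=np.polyfit(q[g,0],q[g,1],1)
        print(cam,g.sum(),'bare end down deg',np.degrees(np.arctan(k[0])).round(1),'height above TCP at grip',-k[1].round(4),'tool x range',np.percentile(q[g,0],[1,99]).round(3),'across',np.percentile(q[g,2],[1,99]).round(3))
E
python3 tilt.py t1
```

```text
at [0.6367 0.1475 0.0894] jaw yaw -96.4 F [-0.5 -0.2 -0.3] w 0.0479 t 8.65 -> shift [0. 0. 0.] turn -12.9
wrist 5676 bare end down deg 0.6 height above TCP at grip 0.0246 tool x range [-0.021  0.033] across [-0.024  0.024]
side 819 bare end down deg 0.7 height above TCP at grip 0.0213 tool x range [-0.01   0.162] across [-0.023  0.023]
scene 210 bare end down deg 0.6 height above TCP at grip 0.0219 tool x range [-0.022  0.161] across [-0.021  0.023]
```

The ruler is held firmly and level, 20 mm from its orange end. My commands can't tilt the tool. So I'll hook the bare end under the free upper end of the fixed pocket board and raise the grip, which swings the ruler in the pads. First I carry it high to a stand-off.

>>> send_rows(
  plan=[4.5, -0.5, -3, 0, 0, 4.5, -1, -6, 1, 0, 4.5, -1.5, -9, 3, -8, 4.5, -2, -9, 5, -16, 4.5, -2.5, -9, 7, -24, 4.5, -3, -9, 9, -32, 4.5, -3.5, -9, 11, -40, 4.5, -4, -9, 13, -48, 4.5, -4.25, -9, 15, -56, 4.5, -4.25, -9, 15.7, -64],
)

```text
time_s: 9.8
eef_pos: [0.6603, -0.0164, 0.1766]
tool_rot: [-0.341, 0.342, -0.619, 0.619]
wrist_force: [-1.0, 0.4, -1.2]
width: 0.0478
```

```bash
python3 - <<'E'
from h import *
from station import env
s=env.read_state(); goto(s,[.6615,-.013,.0845],-25)
A=np.vstack([cloud(D['d'],D).reshape(-1,3) for D in (np.load('pics/scene0.npz'),np.load('pics/side0.npz'),np.load('pics/t1_scene.npz'))])
q=A[(A[:,0]>.66)&(A[:,0]<.95)&(A[:,1]>-.16)&(A[:,1]<.13)&(A[:,2]>.05)&(A[:,2]<.16)]; print('carton',np.percentile(q,[.5,99.5],axis=0).round(3))
E
```

```text
at [ 0.6603 -0.0164  0.1766] jaw yaw -32.2 F [-1.   0.4 -1.2] w 0.0478 t 9.8 -> shift [-0.36  9.21 -0.08] turn -7.2
carton [[ 0.726 -0.115  0.051]
 [ 0.864  0.077  0.131]]
```

>>> send_rows(
  plan=[4.5, -0.3, 0, 0, -7.2, 4.5, -0.3, 3, 0, -7.2, 4.5, -0.3, 6, 0, -7.2, 4.5, -0.3, 9.2, 0, -7.2, 4.5, -0.3, 9.2, 0, -7.2, 4.5, -0.3, 9.2, 0, -7.2],
)

```text
time_s: 10.4
eef_pos: [0.662, -0.0108, 0.0856]
tool_rot: [0.379, -0.379, 0.597, -0.597]
wrist_force: [0.8, -0.5, -0.9]
width: 0.0483
```

```bash
python3 tilt.py t2; python3 - <<'E'
from h import *
a=cv2.imread('pics/t2_side.png')[110:260,220:400]; cv2.imwrite('pics/t2c.png',cv2.resize(a,None,fx=4,fy=4,interpolation=cv2.INTER_CUBIC))
E
```

```text
at [ 0.662  -0.0108  0.0856] jaw yaw -25.2 F [ 0.8 -0.5 -0.9] w 0.0483 t 10.4 -> shift [0. 0. 0.] turn 58.3
wrist 1388 bare end down deg 1.8 height above TCP at grip 0.0251 tool x range [0.024 0.033] across [-0.023  0.024]Traceback (most recent call last):
  File "tilt.py", line 12, in <module>
    k=np.polyfit(q[:,0],q[:,1],1); g=abs(np.polyval(k,q[:,0])-q[:,1])<.01; k=np.polyfit(q[g,0],q[g,1],1)
                                                                             ~~~~~~~~~~^^^^^^^^^^^^^^^^^
    raise TypeError("expected non-empty vector for x")
TypeError: expected non-empty vector for x
```

View pics/t2c.png

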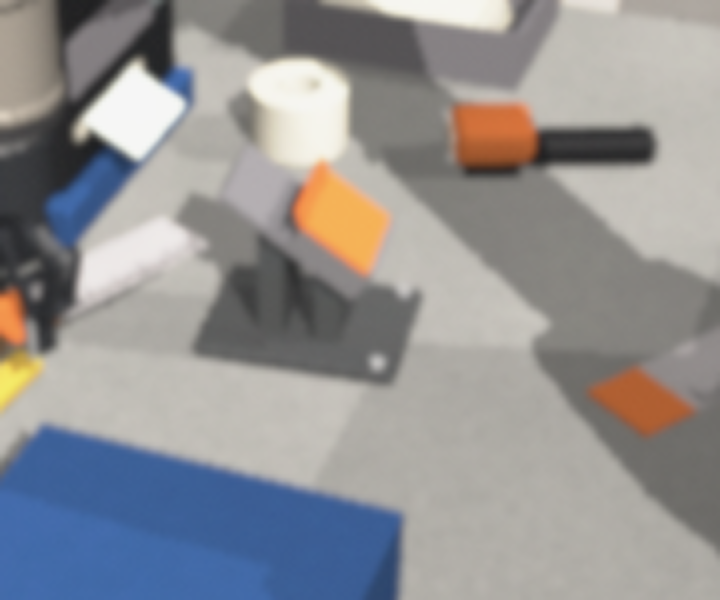

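The ruler's bare end, at crop (195,240), is just short of the board's free end at (230,170), and the posts begin further in. I move it in under the board, then raise gently.

>>> send_rows(
  plan=[4.5, 1, 0, 0, 0, 4.5, 2, 0, 0, 0, 4.5, 3, 0, 0, 0, 4.5, 3.5, 0, 0, 0, 4.5, 3.5, 0, 0, 0],
)

```text
time_s: 11.0
eef_pos: [0.6468, -0.0443, 0.0856]
tool_rot: [-0.378, 0.378, -0.597, 0.598]
wrist_force: [0.4, -0.1, -1.2]
width: 0.048
```

>>> send_rows(
  plan=[4.5, 0, -0.5, 0, 0, 4.5, 0, -1, 0, 0, 4.5, 0, -1.5, 0, 0, 4.5, 0, -2, 0, 0, 4.5, 0, -2, 0, 0],
)

```text
time_s: 11.5
eef_pos: [0.6477, -0.0424, 0.1063]
tool_rot: [-0.379, 0.378, -0.597, 0.597]
wrist_force: [0.2, 0.2, -1.1]
width: 0.048
```

>>> send_rows(
  plan=[4.5, 0, -0.3, 0, 0, 4.5, 0, -0.6, 0, 0, 4.5, 0, -0.6, 0, 0],
)

```text
time_s: 11.8
eef_pos: [0.6473, -0.0427, 0.1117]
tool_rot: [-0.379, 0.379, -0.597, 0.597]
wrist_force: [1.4, 0.7, -2.4]
width: 0.048
```

>>> send_rows(
  plan=[4.5, 0, -0.3, 0, 0, 4.5, 0, -0.6, 0, 0, 4.5, 0, -0.6, 0, 0],
)

```text
time_s: 12.1
eef_pos: [0.6473, -0.0427, 0.1178]
tool_rot: [-0.379, 0.379, -0.597, 0.597]
wrist_force: [-0.3, -0.3, -3.2]
width: 0.0483
```

```bash
sed -i 's/>30:/>60:/; s/<.01; k=/<.015; k=/' tilt.py; sed -i "s/'side','scene'/'side'/" tilt.py; python3 tilt.py t3; python3 - <<'E'
from h import *
a=cv2.imread('pics/t3_side.png')[110:260,180:360]; cv2.imwrite('pics/t3c.png',cv2.resize(a,None,fx=4,fy=4,interpolation=cv2.INTER_CUBIC))
E
```

```text
at [ 0.6473 -0.0427  0.1178] jaw yaw -25.2 F [-0.3 -0.3 -3.2] w 0.0483 t 12.1 -> shift [0. 0. 0.] turn 58.3Traceback (most recent call last):
  File "tilt.py", line 12, in <module>
    k=np.polyfit(q[:,0],q[:,1],1); g=abs(np.polyval(k,q[:,0])-q[:,1])<.015; k=np.polyfit(q[g,0],q[g,1],1)
                                                                              ~~~~~~~~~~^^^^^^^^^^^^^^^^^
    raise TypeError("expected non-empty vector for x")
TypeError: expected non-empty vector for x
[ WARN:0@0.616] global loadsave.cpp:275 findDecoder imread_('pics/t3_side.png'): can't open/read file: check file path/integrity
Traceback (most recent call last):
TypeError: 'NoneType' object is not subscriptable
```

>>> send_rows(
  plan=[4.5, 0.05, -0.5, 0, 0, 4.5, 0.1, -1, 0, 0, 4.5, 0.2, -1.6, 0, 0, 4.5, 0.28, -2.2, 0, 0, 4.5, 0.28, -2.2, 0, 0],
)

```text
time_s: 12.65
eef_pos: [0.6464, -0.0454, 0.1406]
tool_rot: [-0.379, 0.378, -0.597, 0.597]
wrist_force: [1.1, 0.1, -3.1]
width: 0.048
```

```bash
cat > tilt.py <<'E'
import sys
from h import *
from station import env,optics
n=sys.argv[1]; s=env.read_state(); goto(s,s['eef_pos'],-83.5)
r=tq(s['tool_rot']); T=np.array(s['eef_pos'])
for cam in sys.argv[2:]:
    c=optics.camera_params(cam); p,d=optics.read_camera(cam); np.savez(f'pics/{n}_{cam}.npz',p=p,d=d,**c); cv2.imwrite(f'pics/{n}_{cam}.png',p)
    W=cloud(d,c); M=masks(p); L=r.inv().apply((W-T).reshape(-1,3)).reshape(W.shape)   # tool frame
    box=(abs(L[...,2])<.027)&(L[...,0]>-.03)&(L[...,0]<.17)&(L[...,1]>-.06)&(L[...,1]<.12)&(W[...,2]>.02)&(M['white']|M['orange'])
    q=L[box]; print(cam,len(q))
    for lo in np.arange(-.03,.17,.02):   # tool-x bins: median tool y (down)
        b=q[(q[:,0]>=lo)&(q[:,0]<lo+.02)]
        if len(b)>8: print('  x %.3f..: n %d  down %.4f  across %.3f %.3f'%(lo,len(b),np.median(b[:,1]),b[:,2].min(),b[:,2].max()))
E
python3 tilt.py t3 wrist side scene; python3 - <<'E'
from h import *
a=cv2.imread('pics/t3_side.png')[110:260,180:360]; cv2.imwrite('pics/t3c.png',cv2.resize(a,None,fx=4,fy=4,interpolation=cv2.INTER_CUBIC))
E
```

```text
at [ 0.6464 -0.0454  0.1406] jaw yaw -25.2 F [ 1.1  0.1 -3.1] w 0.048 t 12.65 -> shift [0. 0. 0.] turn 58.3
wrist 9813
  x -0.030..: n 2649  down -0.0280  across -0.026 0.027
  x -0.010..: n 2637  down -0.0235  across -0.025 0.027
  x 0.010..: n 3029  down -0.0193  across -0.025 0.025
  x 0.030..: n 1498  down -0.0156  across -0.025 0.025
side 370
  x -0.030..: n 33  down -0.0243  across -0.020 0.024
  x -0.010..: n 43  down -0.0216  across -0.027 0.025
  x 0.010..: n 10  down -0.0148  across -0.027 0.018
  x 0.030..: n 18  down -0.0101  across -0.026 -0.009
  x 0.050..: n 32  down -0.0058  across -0.026 0.007
  x 0.070..: n 51  down -0.0019  across -0.027 0.024
  x 0.090..: n 47  down 0.0035  across -0.026 0.026
  x 0.110..: n 48  down 0.0083  across -0.027 0.024
  x 0.130..: n 57  down 0.0120  across -0.027 0.025
  x 0.150..: n 31  down 0.0090  across -0.026 0.022
scene 531
  x -0.030..: n 10  down -0.0265  across 0.008 0.026
  x 0.010..: n 58  down -0.0172  across -0.026 0.025
  x 0.030..: n 72  down -0.0135  across -0.024 0.026
  x 0.050..: n 74  down -0.0083  across -0.026 0.026
  x 0.070..: n 75  down -0.0034  across -0.026 0.026
  x 0.090..: n 80  down 0.0011  across -0.023 0.026
  x 0.110..: n 75  down 0.0062  across -0.023 0.026
  x 0.130..: n 68  down 0.0100  across -0.021 0.026
  x 0.150..: n 19  down 0.0135  across -0.004 0.026
```

View pics/t3c.png

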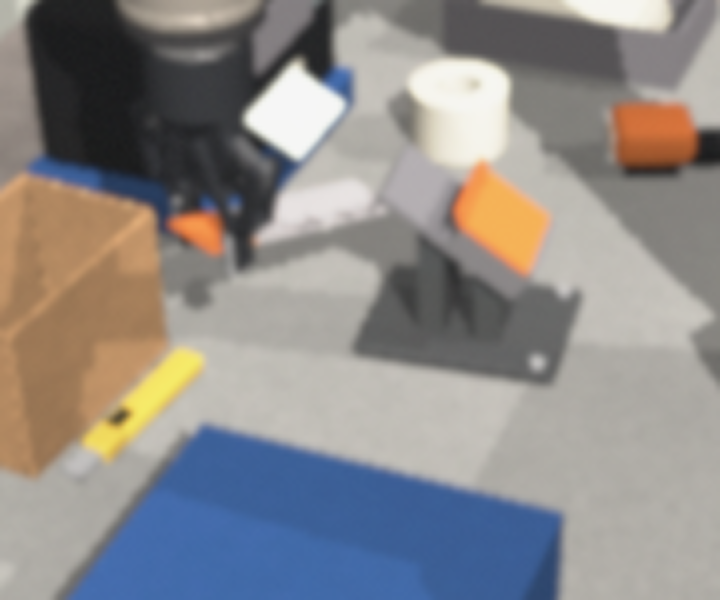

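The ruler is pivoting cleanly in the pads: 13.5° bare end down, about 2 N of reaction, no slip. I continue the arc.

>>> send_rows(
  plan=[4.5, 0.2, -0.8, 0, 0, 4.5, 0.45, -1.5, 0, 0, 4.5, 0.75, -2.2, 0, 0, 4.5, 1.1, -2.9, 0, 0, 4.5, 1.1, -2.9, 0, 0],
)

```text
time_s: 13.3
eef_pos: [0.6416, -0.0558, 0.1697]
tool_rot: [-0.379, 0.378, -0.597, 0.598]
wrist_force: [2.4, 1.4, -2.3]
width: 0.0483
```

>>> send_rows(
  plan=[4.5, 0.3, -0.6, 0, 0, 4.5, 0.6, -1.2, 0, 0, 4.5, 0.9, -1.7, 0, 0, 4.5, 1.2, -2.2, 0, 0, 4.5, 1.4, -2.6, 0, 0, 4.5, 1.4, -2.6, 0, 0],
)

```text
time_s: 13.9
eef_pos: [0.6355, -0.0683, 0.1951]
tool_rot: [-0.379, 0.378, -0.597, 0.597]
wrist_force: [1.6, 0.0, -2.1]
width: 0.0479
```

```bash
python3 tilt.py t4 wrist scene
```

```text
at [ 0.6355 -0.0683  0.1951] jaw yaw -25.2 F [ 1.6  0.  -2.1] w 0.0479 t 13.9 -> shift [0. 0. 0.] turn 58.3
wrist 10062
  x -0.030..: n 2665  down -0.0333  across -0.027 0.027
  x -0.010..: n 2754  down -0.0231  across -0.024 0.027
  x 0.010..: n 1705  down -0.0079  across -0.025 0.024
  x 0.030..: n 1319  down 0.0054  across -0.025 0.025
  x 0.050..: n 961  down 0.0196  across -0.024 0.025
  x 0.070..: n 599  down 0.0333  across -0.024 0.025
  x 0.090..: n 59  down 0.0438  across -0.016 0.006
scene 345
  x 0.010..: n 50  down -0.0085  across -0.024 0.027
  x 0.030..: n 59  down 0.0056  across -0.025 0.026
  x 0.050..: n 61  down 0.0202  across -0.027 0.027
  x 0.070..: n 61  down 0.0338  across -0.026 0.027
  x 0.090..: n 57  down 0.0477  across -0.020 0.027
  x 0.110..: n 47  down 0.0604  across -0.020 0.026
```

The tilt is 34.6°, which matches the pocket. I withdraw outward, then up.

>>> send_rows(
  plan=[4.5, -1, 0, 0, 0, 4.5, -2.5, 0, 0, 0, 4.5, -4, -1, 0, 0, 4.5, -5, -3, 0, 0, 4.5, -5, -6, 0, 0, 4.5, -5, -9, 0, 0, 4.5, -5, -11, 0, 0, 4.5, -5, -11, 0, 0],
)

```text
time_s: 14.8
eef_pos: [0.6581, -0.0204, 0.3083]
tool_rot: [-0.381, 0.378, -0.596, 0.598]
wrist_force: [0.8, 1.0, -0.9]
width: 0.0476
```

```bash
cat > pk.py <<'E'
from h import *
from station import env
s=env.read_state(); a=np.radians(6.5); ex=np.array([np.cos(a),np.sin(a),0]); ey=np.array([-ex[1],ex[0],0]); O=np.array([.477,-.215,.07]); c,sn=np.cos(np.radians(35)),np.sin(np.radians(35))
def tcp(sb,n,h=0): q=sb+.1595; return O+(q*c-n*sn)*ex+np.array([0,0,q*sn+n*c-.0205+h])
if __name__=='__main__':
    g=np.array(s['eef_pos'])+[0,0,.0205]-O; u=g@ex; print('bare end s',round(u*c+g[2]*sn-.1595,4),'n',round(-u*sn+g[2]*c,4),'lateral',round(g@ey,4))
    for w in [(.095,.012,.08),(.095,.012),(.095,.008),(.06,.008),(.0,.006),(.0,.002)]: print(w); goto(s,tcp(*w),-83.5)
E
python3 pk.py
```

```text
bare end s 0.1544 n 0.0961 lateral 0.1728
(0.095, 0.012, 0.08)
at [ 0.6581 -0.0204  0.3083] jaw yaw -25.1 F [ 0.8  1.  -0.9] w 0.0476 t 14.8 -> shift [14.74  2.3   9.02] turn 58.4
(0.095, 0.012)
at [ 0.6581 -0.0204  0.3083] jaw yaw -25.1 F [ 0.8  1.  -0.9] w 0.0476 t 14.8 -> shift [14.76 10.3   8.99] turn 58.4
(0.095, 0.008)
at [ 0.6581 -0.0204  0.3083] jaw yaw -25.1 F [ 0.8  1.  -0.9] w 0.0476 t 14.8 -> shift [14.64 10.63  9.18] turn 58.4
(0.06, 0.008)
at [ 0.6581 -0.0204  0.3083] jaw yaw -25.1 F [ 0.8  1.  -0.9] w 0.0476 t 14.8 -> shift [16.15 12.62  6.73] turn 58.4
(0.0, 0.006)
at [ 0.6581 -0.0204  0.3083] jaw yaw -25.1 F [ 0.8  1.  -0.9] w 0.0476 t 14.8 -> shift [18.68 16.21  2.63] turn 58.4
(0.0, 0.002)
at [ 0.6581 -0.0204  0.3083] jaw yaw -25.1 F [ 0.8  1.  -0.9] w 0.0476 t 14.8 -> shift [18.56 16.53  2.82] turn 58.4
```

Move above the pocket and turn in line with it.

>>> send_rows(
  plan=[4.5, 1.5, 0, 1, 8, 4.5, 3, 0, 2, 16, 4.5, 5, 0, 3, 24, 4.5, 7, 0, 4, 32, 4.5, 9, 0, 5, 40, 4.5, 11, 0, 6, 48, 4.5, 13, 1, 8, 56, 4.5, 14.7, 2.3, 9, 58.4, 4.5, 14.7, 2.3, 9, 58.4, 4.5, 14.7, 2.3, 9, 58.4],
)

```text
time_s: 15.8
eef_pos: [0.6752, -0.1932, 0.2802]
tool_rot: [0.04, -0.041, 0.706, -0.706]
wrist_force: [0.5, 0.9, -0.9]
width: 0.0479
```

```bash
python3 pk.py; python3 tilt.py t5 wrist side; python3 - <<'E'
from h import *
a=cv2.imread('pics/t5_side.png')[80:230,220:400]; cv2.imwrite('pics/t5c.png',np.hstack([cv2.resize(a,(400,334),interpolation=cv2.INTER_CUBIC),cv2.resize(cv2.imread('pics/t5_wrist.png'),(400,334))]))
E
```

```text
bare end s 0.1361 n 0.0746 lateral -0.0008
(0.095, 0.012, 0.08)
at [ 0.6752 -0.1932  0.2802] jaw yaw -83.4 F [ 0.5  0.9 -0.9] w 0.0479 t 15.8 -> shift [-0.22 -0.51 -0.08] turn 0.1
(0.095, 0.012)
at [ 0.6752 -0.1932  0.2802] jaw yaw -83.4 F [ 0.5  0.9 -0.9] w 0.0479 t 15.8 -> shift [-0.23  7.49 -0.07] turn 0.1
(0.095, 0.008)
at [ 0.6752 -0.1932  0.2802] jaw yaw -83.4 F [ 0.5  0.9 -0.9] w 0.0479 t 15.8 -> shift [-0.46  7.81 -0.07] turn 0.1
(0.06, 0.008)
at [ 0.6752 -0.1932  0.2802] jaw yaw -83.4 F [ 0.5  0.9 -0.9] w 0.0479 t 15.8 -> shift [ 2.4   9.83 -0.07] turn 0.1
(0.0, 0.006)
at [ 0.6752 -0.1932  0.2802] jaw yaw -83.4 F [ 0.5  0.9 -0.9] w 0.0479 t 15.8 -> shift [ 7.2  13.44 -0.07] turn 0.1
(0.0, 0.002)
at [ 0.6752 -0.1932  0.2802] jaw yaw -83.4 F [ 0.5  0.9 -0.9] w 0.0479 t 15.8 -> shift [ 6.97 13.77 -0.06] turn 0.1
at [ 0.6752 -0.1932  0.2802] jaw yaw -83.4 F [ 0.5  0.9 -0.9] w 0.0479 t 15.8 -> shift [0. 0. 0.] turn 0.1
wrist 8109
  x -0.030..: n 2454  down -0.0330  across -0.027 0.025
  x -0.010..: n 1275  down -0.0250  across -0.025 0.027
  x 0.010..: n 1418  down -0.0077  across -0.026 0.024
  x 0.030..: n 1402  down 0.0037  across -0.026 0.024
  x 0.050..: n 1048  down 0.0171  across -0.025 0.024
  x 0.070..: n 512  down 0.0301  across -0.025 0.024
side 560
  x -0.010..: n 13  down -0.0233  across 0.005 0.025
  x 0.010..: n 69  down -0.0067  across -0.027 0.020
  x 0.030..: n 96  down 0.0060  across -0.026 0.025
  x 0.050..: n 90  down 0.0190  across -0.027 0.023
  x 0.070..: n 93  down 0.0318  across -0.026 0.026
  x 0.090..: n 92  down 0.0456  across -0.026 0.026
  x 0.110..: n 91  down 0.0597  across -0.026 0.025
  x 0.130..: n 12  down 0.0668  across -0.021 0.024
```

View pics/t5c.png

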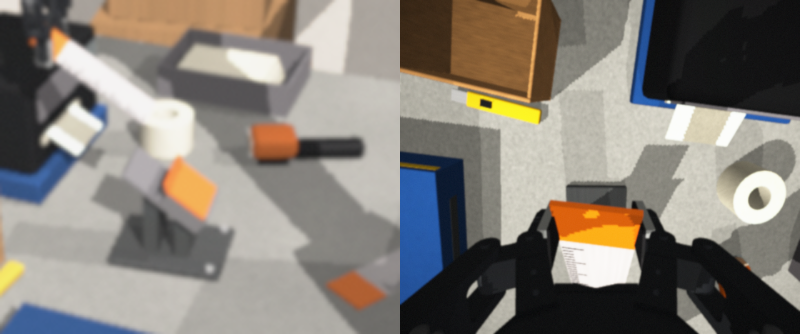

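The ruler slopes in line above the pocket, graduations up. In the side crop the bare end at (155,110) points into the pocket at (165,170). I descend onto the open part of the board, then slide in under the cover.

>>> send_rows(
  plan=[4.5, -0.4, 2, -0.1, 0, 4.5, -0.4, 4, -0.1, 0, 4.5, -0.4, 6, -0.1, 0, 4.5, -0.4, 7, -0.1, 0, 4.5, -0.4, 7.8, -0.1, 0, 4.5, -0.4, 7.8, -0.1, 0],
)

```text
time_s: 16.5
eef_pos: [0.6791, -0.1921, 0.203]
tool_rot: [0.039, -0.04, 0.706, -0.706]
wrist_force: [-1.0, -0.3, -0.7]
width: 0.0477
```

>>> send_rows(
  plan=[4.5, 0.7, 0.5, 0, 0, 4.5, 1.4, 1, 0, 0, 4.5, 2.1, 1.5, 0, 0, 4.5, 2.9, 2, 0, 0, 4.5, 2.9, 2, 0, 0],
)

```text
time_s: 17.0
eef_pos: [0.6489, -0.1963, 0.1828]
tool_rot: [-0.039, 0.04, -0.706, 0.706]
wrist_force: [-0.3, 0.6, -1.0]
width: 0.0478
```

```bash
python3 pk.py|head -1; python3 tilt.py t6 wrist side
```

```text
bare end s 0.0586 n 0.01 lateral -0.0009
at [ 0.6489 -0.1963  0.1828] jaw yaw -83.7 F [-0.3  0.6 -1. ] w 0.0478 t 17.0 -> shift [0. 0. 0.] turn -0.2
wrist 8278
  x -0.030..: n 2496  down -0.0330  across -0.026 0.026
  x -0.010..: n 1427  down -0.0251  across -0.025 0.027
  x 0.010..: n 1402  down -0.0077  across -0.026 0.024
  x 0.030..: n 1409  down 0.0037  across -0.026 0.024
  x 0.050..: n 1041  down 0.0172  across -0.025 0.024
  x 0.070..: n 503  down 0.0299  across -0.025 0.024
side 586
  x -0.010..: n 11  down -0.0237  across 0.010 0.024
  x 0.010..: n 74  down -0.0053  across -0.027 0.025
  x 0.030..: n 91  down 0.0062  across -0.027 0.026
  x 0.050..: n 88  down 0.0192  across -0.027 0.027
  x 0.070..: n 103  down 0.0338  across -0.027 0.023
  x 0.090..: n 107  down 0.0484  across -0.027 0.026
  x 0.110..: n 74  down 0.0586  across -0.026 0.025
  x 0.130..: n 38  down 0.0558  across -0.026 0.025
```

The bare end is at the mouth and below the lip, with no contact force. I slide down 45 mm, then creep to the stop.

>>> send_rows(
  plan=[4.5, 0.7, 0.55, 0, 0, 4.5, 1.4, 1.1, 0, 0, 4.5, 2.1, 1.6, 0, 0, 4.5, 2.8, 2.1, 0, 0, 4.5, 3.6, 2.65, 0, 0, 4.5, 3.6, 2.65, 0, 0],
)

```text
time_s: 17.7
eef_pos: [0.6132, -0.2002, 0.156]
tool_rot: [0.039, -0.04, 0.706, -0.706]
wrist_force: [0.2, 0.2, -1.2]
width: 0.0476
```

>>> send_rows(
  plan=[4.5, 0.3, 0.2, 0, 0, 4.5, 0.6, 0.4, 0, 0, 4.5, 0.6, 0.4, 0, 0],
)

```text
time_s: 18.0
eef_pos: [0.6084, -0.2005, 0.1527]
tool_rot: [0.039, -0.039, 0.706, -0.706]
wrist_force: [0.7, 0.4, -1.2]
width: 0.0477
```

```bash
python3 pk.py|head -1
```

```text
bare end s 0.008 n 0.0087 lateral -0.0005
```

>>> send_rows(
  plan=[4.5, 0.2, 0.15, 0, 0, 4.5, 0.4, 0.3, 0, 0, 4.5, 0.4, 0.3, 0, 0],
)

```text
time_s: 18.3
eef_pos: [0.6044, -0.2009, 0.1497]
tool_rot: [0.039, -0.039, 0.706, -0.706]
wrist_force: [-0.2, -0.3, -1.3]
width: 0.0476
```

>>> send_rows(
  plan=[4.5, 0.15, 0.1, 0, 0, 4.5, 0.3, 0.2, 0, 0, 4.5, 0.3, 0.2, 0, 0],
)

```text
time_s: 18.6
eef_pos: [0.6015, -0.2013, 0.1478]
tool_rot: [0.039, -0.039, 0.706, -0.706]
wrist_force: [-0.3, 0.4, -1.6]
width: 0.0478
```

>>> send_rows(
  plan=[4.5, 0.15, 0.1, 0, 0, 4.5, 0.3, 0.2, 0, 0, 4.5, 0.3, 0.2, 0, 0],
)

```text
time_s: 18.9
eef_pos: [0.5985, -0.2016, 0.1457]
tool_rot: [0.039, -0.039, 0.706, -0.706]
wrist_force: [0.9, 1.2, 0.0]
width: 0.0481
```

>>> send_rows(
  plan=[4.5, 0.1, 0.1, 0, 0, 4.5, 0.2, 0.15, 0, 0, 4.5, 0.2, 0.15, 0, 0],
)

```text
time_s: 19.2
eef_pos: [0.5974, -0.2017, 0.1448]
tool_rot: [-0.04, 0.039, -0.706, 0.706]
wrist_force: [2.9, -0.0, 1.7]
width: 0.0476
```

```bash
python3 pk.py|head -1; python3 tilt.py t7 wrist side
```

```text
bare end s -0.0056 n 0.0086 lateral -0.0005
at [ 0.5974 -0.2017  0.1448] jaw yaw -83.6 F [ 2.9 -0.   1.7] w 0.0476 t 19.2 -> shift [0. 0. 0.] turn -0.1
wrist 7884
  x -0.030..: n 2525  down -0.0330  across -0.026 0.027
  x -0.010..: n 1431  down -0.0251  across -0.025 0.027
  x 0.010..: n 1404  down -0.0078  across -0.026 0.024
  x 0.030..: n 1411  down 0.0036  across -0.026 0.024
  x 0.050..: n 1028  down 0.0170  across -0.025 0.024
  x 0.070..: n 85  down 0.0243  across -0.016 0.024
side 341
  x -0.010..: n 12  down -0.0215  across -0.026 0.023
  x 0.010..: n 66  down -0.0049  across -0.027 0.024
  x 0.030..: n 98  down 0.0067  across -0.027 0.025
  x 0.050..: n 93  down 0.0195  across -0.027 0.027
  x 0.070..: n 41  down 0.0179  across -0.027 0.024
  x 0.090..: n 16  down 0.0236  across -0.025 0.027
  x 0.130..: n 15  down 0.0604  across -0.025 0.027
```

The stop is felt at about the expected place, roughly 4 N along the slope. I lower it onto the board along the board's normal.

>>> send_rows(
  plan=[4.5, -0.1, 0.12, 0, 0, 4.5, -0.2, 0.25, 0, 0, 4.5, -0.2, 0.25, 0, 0],
)

```text
time_s: 19.6
eef_pos: [0.5993, -0.2017, 0.1419]
tool_rot: [-0.04, 0.039, -0.706, 0.706]
wrist_force: [5.3, -0.9, 3.7]
width: 0.0477
```

>>> send_rows(
  plan=[4.5, -0.1, 0.12, 0, 0, 4.5, -0.15, 0.22, 0, 0, 4.5, -0.15, 0.22, 0, 0],
)

```text
time_s: 19.9
eef_pos: [0.6003, -0.2016, 0.1401]
tool_rot: [-0.039, 0.039, -0.706, 0.706]
wrist_force: [0.4, -1.0, 11.1]
width: 0.0479
```

>>> send_rows(
  plan=[4.5, 0.08, 0, 0, 0, 4.5, 0.12, 0, 0, 0, 4.5, 0.12, 0, 0, 0],
)

```text
time_s: 20.2
eef_pos: [0.6, -0.2015, 0.1404]
tool_rot: [-0.04, 0.039, -0.706, 0.706]
wrist_force: [6.5, -0.4, 8.7]
width: 0.0479
```

```bash
python3 pk.py|head -1; python3 tilt.py t8 wrist
```

```text
bare end s -0.006 n 0.0035 lateral -0.0006
at [ 0.6    -0.2015  0.1404] jaw yaw -83.6 F [ 6.5 -0.4  8.7] w 0.0479 t 20.2 -> shift [0. 0. 0.] turn -0.1
wrist 8459
  x -0.030..: n 2667  down -0.0320  across -0.027 0.025
  x -0.010..: n 1497  down -0.0248  across -0.025 0.027
  x 0.010..: n 1512  down -0.0093  across -0.027 0.027
  x 0.030..: n 1592  down 0.0006  across -0.026 0.024
  x 0.050..: n 1097  down 0.0121  across -0.026 0.024
  x 0.070..: n 94  down 0.0209  across -0.025 0.005
```

Pressing down turned the ruler in the pads to about 29°, because the board's end acted as a fulcrum. I lift the grip along the normal so the cover levels the ruler back to the slope, then set it down more gently.

>>> send_rows(
  plan=[4.5, 0.1, -0.4, 0, 0, 4.5, 0.35, -0.7, 0, 0, 4.5, 0.6, -1, 0, 0, 4.5, 0.75, -1.35, 0, 0, 4.5, 0.75, -1.35, 0, 0],
)

```text
time_s: 20.75
eef_pos: [0.5913, -0.2023, 0.1533]
tool_rot: [0.039, -0.039, 0.706, -0.706]
wrist_force: [4.0, 0.3, -0.5]
width: 0.0481
```

```bash
python3 pk.py|head -1; python3 tilt.py t9 wrist
```

```text
bare end s -0.0058 n 0.019 lateral -0.0004
at [ 0.5913 -0.2023  0.1533] jaw yaw -83.6 F [ 4.   0.3 -0.5] w 0.0481 t 20.75 -> shift [0. 0. 0.] turn -0.1
wrist 7440
  x -0.030..: n 2443  down -0.0336  across -0.027 0.027
  x -0.010..: n 1380  down -0.0254  across -0.025 0.027
  x 0.010..: n 1366  down -0.0068  across -0.026 0.024
  x 0.030..: n 1305  down 0.0057  across -0.026 0.024
  x 0.050..: n 910  down 0.0197  across -0.025 0.024
  x 0.070..: n 36  down 0.0262  across -0.012 0.024
```

>>> send_rows(
  plan=[4.5, 0.15, -0.3, 0, 0, 4.5, 0.3, -0.6, 0, 0, 4.5, 0.3, -0.6, 0, 0],
)

```text
time_s: 21.1
eef_pos: [0.5881, -0.2028, 0.1591]
tool_rot: [0.039, -0.04, 0.706, -0.706]
wrist_force: [1.1, 0.6, -4.5]
width: 0.0478
```

```bash
python3 pk.py|head -1; python3 tilt.py t10 wrist
```

```text
bare end s -0.0051 n 0.0257 lateral -0.0004
at [ 0.5881 -0.2028  0.1591] jaw yaw -83.6 F [ 1.1  0.6 -4.5] w 0.0478 t 21.1 -> shift [0. 0. 0.] turn -0.1
wrist 6887
  x -0.030..: n 2243  down -0.0346  across -0.026 0.026
  x -0.010..: n 1260  down -0.0255  across -0.025 0.026
  x 0.010..: n 1239  down -0.0043  across -0.026 0.024
  x 0.030..: n 1081  down 0.0104  across -0.025 0.024
  x 0.050..: n 670  down 0.0258  across -0.025 0.024
  x 0.070..: n 364  down 0.0230  across -0.027 0.027
  x 0.090..: n 30  down 0.0455  across -0.008 0.006
```

Tilt is now 37°, slightly bare-end-low, so the bare end will seat first. I lower along the normal.

>>> send_rows(
  plan=[4.5, -0.2, 0.3, 0, 0, 4.5, -0.4, 0.6, 0, 0, 4.5, -0.6, 0.9, 0, 0, 4.5, -0.8, 1.2, 0, 0, 4.5, -1, 1.45, 0, 0, 4.5, -1, 1.45, 0, 0],
)

```text
time_s: 21.75
eef_pos: [0.5985, -0.2015, 0.1444]
tool_rot: [0.039, -0.04, 0.706, -0.706]
wrist_force: [-2.4, -0.3, 2.2]
width: 0.0477
```

>>> send_rows(
  plan=[4.5, -0.05, 0.1, 0, 0, 4.5, -0.1, 0.2, 0, 0, 4.5, -0.1, 0.2, 0, 0],
)

```text
time_s: 22.05
eef_pos: [0.5995, -0.2014, 0.1431]
tool_rot: [-0.039, 0.039, -0.706, 0.706]
wrist_force: [-5.2, 1.3, 8.4]
width: 0.0476
```

```bash
python3 pk.py|head -1; python3 tilt.py t11 wrist
```

```text
bare end s -0.0048 n 0.006 lateral -0.0004
at [ 0.5995 -0.2014  0.1431] jaw yaw -83.6 F [-5.2  1.3  8.4] w 0.0476 t 22.05 -> shift [0. 0. 0.] turn -0.1
wrist 8045
  x -0.030..: n 2569  down -0.0326  across -0.026 0.027
  x -0.010..: n 1418  down -0.0244  across -0.025 0.026
  x 0.010..: n 1441  down -0.0079  across -0.027 0.024
  x 0.030..: n 1454  down 0.0034  across -0.027 0.024
  x 0.050..: n 1056  down 0.0165  across -0.027 0.024
  x 0.070..: n 107  down 0.0248  across -0.025 0.016
```

>>> send_rows(
  plan=[4.5, 0.1, -0.1, 0, 0, 4.5, 0.2, -0.05, 0, 0, 4.5, 0.2, -0.05, 0, 0],
)

```text
time_s: 22.4
eef_pos: [0.5981, -0.2016, 0.1436]
tool_rot: [-0.04, 0.039, -0.706, 0.706]
wrist_force: [1.6, 0.8, 4.2]
width: 0.0476
```

```bash
python3 pk.py|head -1
```

```text
bare end s -0.0057 n 0.0072 lateral -0.0004
```

It is against the stop and low on the board, with about 4 N along the slope. Release.

>>> send_rows(
  plan=[4.9, 0, 0, 0, 0, 5.1, 0, 0, 0, 0, 5.4, 0, 0, 0, 0, 5.8, 0, 0, 0, 0, 6.2, 0, 0, 0, 0, 6.2, 0, 0, 0, 0, 6.2, 0, 0, 0, 0],
)

```text
time_s: 23.1
eef_pos: [0.5976, -0.2016, 0.1432]
tool_rot: [0.039, -0.039, 0.706, -0.706]
wrist_force: [-0.6, -0.1, -0.4]
width: 0.0618
```

```bash
python3 tilt.py t12 wrist side; python3 - <<'E'
from h import *
a=cv2.imread('pics/t12_side.png')[110:230,220:364]; cv2.imwrite('pics/t12c.png',np.hstack([cv2.resize(a,(400,334),interpolation=cv2.INTER_CUBIC),cv2.resize(cv2.imread('pics/t12_wrist.png'),(400,334))]))
E
```

```text
at [ 0.5976 -0.2016  0.1432] jaw yaw -83.6 F [-0.6 -0.1 -0.4] w 0.0618 t 23.1 -> shift [0. 0. 0.] turn -0.1
wrist 8035
  x -0.030..: n 3004  down -0.0296  across -0.026 0.025
  x -0.010..: n 840  down -0.0210  across -0.026 0.025
  x 0.010..: n 1790  down -0.0040  across -0.027 0.027
  x 0.030..: n 1420  down 0.0090  across -0.027 0.027
  x 0.050..: n 979  down 0.0218  across -0.027 0.027
side 298
  x -0.010..: n 11  down -0.0132  across 0.003 0.025
  x 0.010..: n 67  down -0.0013  across -0.027 0.026
  x 0.030..: n 80  down 0.0111  across -0.027 0.023
  x 0.050..: n 81  down 0.0248  across -0.026 0.025
  x 0.070..: n 30  down 0.0153  across -0.026 0.024
  x 0.090..: n 16  down 0.0211  across -0.025 0.026
  x 0.130..: n 13  down 0.0597  across -0.027 0.027
```

View pics/t12c.png

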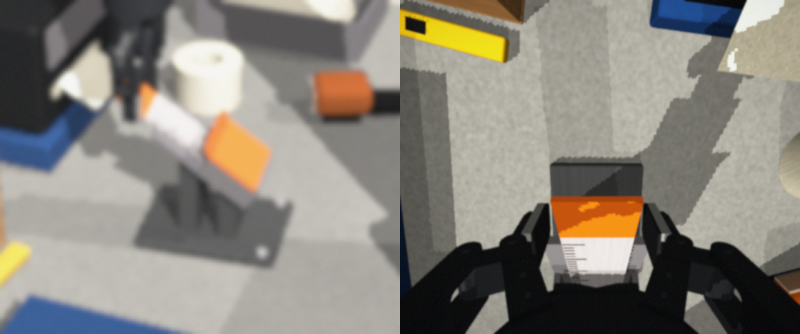

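The ruler rests flush in the pocket, orange end up and under the cover, with the fingers clear on both sides. I retreat straight up and verify.

>>> send_rows(
  plan=[7.2, 0, 0, 0, 0, 7.2, 0, 0, 0, 0, 7.2, 0, -1, 0, 0, 7.2, 0, -3, 0, 0, 7.2, 0, -6, 0, 0, 7.2, 0, -10, 0, 0, 7.2, 0, -14, 0, 0, 7.2, 0, -18, 0, 0, 7.2, 0, -20, 0, 0, 7.2, 0, -20, 0, 0],
)

```text
time_s: 24.2
eef_pos: [0.5987, -0.2016, 0.3476]
tool_rot: [-0.041, 0.038, -0.705, 0.707]
wrist_force: [-0.8, 0.3, 0.3]
width: 0.0717
```

```bash
python3 - <<'E'
from h import *
from pk import *
from station import optics
goto(s,s['eef_pos'],-83.5)
for cam in('wrist','side'):
    c_=optics.camera_params(cam); p,d=optics.read_camera(cam); W=cloud(d,c_); M=masks(p); cv2.imwrite(f'pics/end_{cam}.png',p)
    L=W-O; u=L@ex; v=L@ey; z=L[...,2]; S=u*c+z*sn; N=-u*sn+z*c
    for nm,lo,hi in(('white',.08,.2),('orange',.125,.21)):
        m=M[nm]&(S>lo)&(S<hi)&(abs(v)<.035)&(abs(N)<.03)
        q=np.c_[S[m],v[m],N[m]]
        if len(q): k=np.polyfit(q[:,0],q[:,2],1); print(cam,nm,len(q),np.percentile(q,[1,50,99],axis=0).round(4).tolist(),'slope vs 35:',np.degrees(k[0]).round(1))
    b=(M['white']==0)&(M['orange']==0)&(S>.085)&(S<.12)&(abs(v)>.029)&(abs(v)<.038)&(abs(N)<.03); print(' bare board n',np.nanmedian(N[b]) if b.any() else None,'cover S max',np.nanpercentile(S[M['orange']&(N>.015)&(S<.09)&(S>-.02)&(abs(v)<.05)&(N<.04)],[1,99]))
E
```

```text
at [ 0.5987 -0.2016  0.3476] jaw yaw -83.6 F [-0.8  0.3  0.3] w 0.0717 t 24.2 -> shift [0. 0. 0.] turn -0.1
wrist white 1504 [[0.0808, -0.0333, 0.0014], [0.1088, 0.0005, 0.0053], [0.1362, 0.0338, 0.0067]] slope vs 35: -0.4
wrist orange 272 [[0.1387, -0.025, 0.0015], [0.1764, -0.0007, 0.0041], [0.1785, 0.0248, 0.0058]] slope vs 35: -2.6
 bare board n 0.002220290633384303 cover S max [-0.00237615  0.07155491]
side white 214 [[0.0804, -0.0327, -0.0021], [0.1055, 0.005, 0.004], [0.1344, 0.0334, 0.0083]] slope vs 35: -0.5
side orange 17 [[0.1441, -0.0173, -0.0005], [0.1588, 0.0192, 0.0035], [0.1709, 0.0258, 0.0058]] slope vs 35: -1.3
 bare board n -0.006634797590144487 cover S max [-0.00068241  0.06666851]
```

Measured in the pocket frame, the orange end is at 178–180 mm (home is 180). The upper face is 3 mm above the board, parallel within 0.5° and central within 1 mm. Handing in.

```bash
python3 -c "
from station import env
print(env.close_job())"
```

```text
the job is handed in; nothing more can be done
None
```

The ruler is back in its pocket against the bottom stop, orange end up and graduations up. It was released and the job handed in at about 24 s of the 59 s.

**What I did**
- I slid the ruler flat along the stand with lightly pressed, closed fingers (about 8 N) until the orange end hung about 45 mm past the yellow-strip edge.
- I gripped it across its width at that end and lifted it level.
- The moves I can send cannot tilt the tool. I hooked the bare end under the free upper end of the pocket board and raised the grip until the ruler sloped about 35° in the pads.
- I slid it under the cover to the stop, let go and backed off upwards.

**Last checks**
- **Position:** the orange end is at about 179 mm up the slope (home is 180), central within 1 mm.
- **Seating:** the upper face is about 3 mm above the board. The white part measures parallel within about 0.5°.
- **Robot:** the wrist force was near zero after release, and the gripper was 20 cm clear.

**What did not go cleanly or disagreed**
- My first try at lowering it onto the board turned the ruler in the pads to about 29°. I levelled it against the cover and set it down again before releasing.
- By the arm's own readings, the stop was felt 3–6 mm further in than my camera-fitted pocket position. I put that down to calibration and grip-length error.
- Slope fits on the few orange pixels were noisier, off by 1.3° and 2.6°.
- I did not measure the bystanders again. No contact with them was planned, and none of the wrist-force readings I took suggested any.

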